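# Unhasp a belt drive's tensioner and hold it back past its click

### The job

The red sprung tensioner arm on the blue belt-drive unit has to be held back while a new belt is fitted. Flip the steel hasp off the arm's stud, up to at least about upright, then push the arm by its white idler roller away from its rest, past the click of the brass ratchet pawl, and keep holding it there by pressing on it, clear of the pawl: your program finishes while the robot still holds the arm back. Leave the film canister and the loupe beside the unit where they stand.

Things in the scene. Friction and masses are not known exactly. Their poses are not given: they have to be found in the camera images.
- drive_unit: Fixed belt-drive unit: blue housing 170 x 144 mm, grey deck on top at z = 76 mm; origin at the centre of its underside, x across the unit away from the robot, y to the left, z up; offsets below are in this frame. Motor pulley (top z = 104) at x = 62, y = 45 mm. Left of it stand a cream test instrument (0.37 m high) and a stack of boxes (0.50 m), right of it a cabinet (0.24 m): come from above.
- pivot (a point): Axis of the tensioner arm's hinge (vertical), at x = 15, y = 52 mm, at the height of the arm's bar (z = 93 mm).
- roller (a point): Centre of the white idler roller, half-way up, at the free end of the red tensioner arm: an upright cylinder 24 mm in diameter, from z = 102 to 126 mm (screw head on top to 129), 80 mm from the pivot, turning with the arm. This point is at z = 114 mm. The arm's bar below it is 16 mm wide, from z = 88 to 98 mm.
- tensioner (a joint): Angle of the red arm about its pivot (rad): 0 at rest, pointing along -y turned 0.45 rad towards -x; grows as the roller is pushed to +x (anticlockwise from above); stop at 0.95. A spring returns it: 3.5 N at the roller at rest, 9 N at 0.6, 12 N at the stop. The hasp locks it (0.06 play). Past about 0.55 the pawl pops up behind it; let go, it hangs on the pawl near 0.54; from 0.60 it is clear.
- pawl (a joint): How far the sprung brass pawl slider is pressed down into the deck (m): 0 when up, about 0.005 while the arm rides over it. It returns to 0 with the click.
- hasp (a joint): Angle of the hasp about its hinge (rad): 0 lying flat over the stud, grows as its free end is swung up and over towards the unit's +y; 1.57 upright, end stop 2.0. The hinge is stiff: the hasp stays where it is left. Off the stud beyond 0.3; to be left about upright or farther over (1.2 and up).
- hasp_hinge (a point): Middle of the hasp's hinge pin, at x = -5, y = 43, z = 110 mm; the pin is parallel to the unit's x axis.
- hasp_tab (a point): Centre of the hasp's upturned pull tab: steel plate 17 mm along x, 4 mm thick along y, from z = 108 to 155 mm while shut, at the strap's free end, 46 mm from the hinge (y = -3 mm). The strap is 17 mm wide, 4 mm thick, slotted for the arm's stud (7 mm across, top at z = 113 mm). Lifted by the tab, the hasp swings up in an arc.
- film_can: Bystander: black film canister 33 mm in diameter, 49 mm high, upright left of the unit; origin at the centre of its underside.
- loupe: Bystander: small black loupe 34 mm in diameter, 28 mm high, right of the unit; origin at the centre of its underside.

How it is judged:
By the outcome, as a careful person would: the job done as asked, in the order asked, and still so for the second after the job is handed in, while the arm keeps its last pose, push and grip.
It also fails if it takes over 46 s, if anything falls off the work surface, if the arm or the gripper's body presses on something with over 40 N, if the wrist force passes 120 N, or if a joint passes its speed limit or range.

### The arm

A 6-joint arm with a two-finger parallel gripper is mounted at the origin on a cart in front of the work surface, level with it; the furniture and walls round the work are solid. World frame = base frame: x ahead of the robot, y to its left, z up, the work surface at z = 0. Lengths are in m, angles in rad, forces in N, time in s.
With the tool pointing down it reaches from about 0.225 to 0.875 m from the base axis. Payload 3.4 kg.
Tool frame: the origin (TCP) lies at the very end of the fingers, on their centre line; the grasp point (between the pads) lies 19 mm behind it (manip.pinch_z is the distance from the TCP to the grasp point, in m); z points along the fingers, y is the line along which they close (so a half turn about z gives the same grasp; the last joint's range is limited). The gripper opens to 85 mm and grips with 20 to 120 N. Pads are 22 mm wide; open, the fingers measure 114 mm over their backs; the gripper's body (76 mm by 85 mm) begins 54 mm behind the grasp point. The pads swing forward as they close: fully open they stand 13 mm farther back than shut.
Start: joints at [-1.356, 0.276, 1.505, -0, 1.361, -0.121], TCP at [0.189, -0.543, 0.231] pointing down, gripper open.
Joint ranges: [-2.89, 2.89], [-0.75, 2.08], [0.22, 2.7], [-1.18, 4.32], [0.11, 2.71], [-2.7, 2.7]. Speed limits (rad/s): [2.57, 2.57, 3.14, 3.14, 3.14, 3.14].

### API

Orientations are given as a unit quaternion [w, x, y, z].
In Python, from rig import manip gives the robot as it stands. The module is installed in compiled form; this text tells all that it offers.
- The arm moves only by the shell command python3 -m jog 'ROWS' [FORCE]. ROWS is JSON, a list of rows, each an object of numbers: "dx", "dy", "dz": the shift along the tool's x, y, z each as a share of 25 cm, from -1 to 1; "ax", "ay", "az": the turn, a rotation vector about the tool's x, y, z each as a share of 90 degrees, from -1 to 1; "grip": the opening, from -1 (shut) to 1 (fully open), so that 0 is half open. A call has 1 to 5 rows; each row is the pose to reach, as a shift and turn from the pose commanded when the call began, along the tool's axes at that moment; what a row does not reach only later rows make up. A row lasts 1/12 s, in which the tool goes at most 41.7 mm and 7.16 degrees, less where a joint would pass 70% of its speed; a pose out of reach is approached as far as the arm can. A call with a number of a shift or a turn outside -1 to 1 is refused whole. A call with a gripper value outside its range is refused whole. The fingers move at their own pace and stop on an object; FORCE is the grip in N (left out, the last holds). Time passes only in rows, so rows that repeat a pose let the fingers close. It gives the time, the measured TCP pose, the force, the opening and the grip force at its end, in the units of the state.
- manip.get_state(): the state, without advancing time (a new reading comes with each control period).
- manip.get_image(name): name is "scene" or "top" or "wrist"; returns a dict with "img" (384x512x3 uint8, red, green, blue), "mtx" (3x3 intrinsics, pixels), "k1" (the pictures are not rectified: a ray, as slopes to the right and down, at radius r is drawn at 1 + k1 r^2 times it, then the intrinsics apply), "world_to_cam" (4x4, takes a point from world to camera coordinates); the wrist camera has in their place "T_tool_cam" (4x4, takes a point from camera to tool coordinates, whose origin is the TCP and whose axes are the flange's). Camera axes: x right, y down, z forward; pixel columns grow to the right and rows downward; lengths in m; the calibration is good to about 2 mm. A picture is of the moment at which its call begins: read the wrist's pose just before it. There is no depth.
- manip.sign_off(): hands the job in; it is judged then, once.
The state is a dict: "clock": time; "qpos": joint angles; "qd": joint speeds; "effort": joint torques, N m; "position": TCP position; "ee_rot": TCP orientation; "contact_force": force on the tool from outside, world axes, zero at the start; "moment": the same for the moment, N m; "width": finger opening in m; "gripper_force": force on a finger pad.
Only numpy, scipy, OpenCV 4.12 (cv2) and the standard library are available. Lean on these libraries where they do the work, as an engineer would, in place of code of your own. Each camera call takes 0.05 s, during which the arm holds its last target. There are 200 camera calls.

## Working session

There is one attempt and no reset: what is moved stays moved. The work goes in short steps, Python scripts to look and compute and a shell command to move; the robot and the scene stay as the last step left them, time stands still between calls to the robot, and variables do not carry over. Pictures are saved under pics/ and viewed, at most 10 in all, crops included, and the job is handed in when it is done.

```bash
mkdir -p pics; python3 - <<'E'
from rig import manip
import cv2,numpy as np
for n in("scene","top"):
    d=manip.get_image(n);cv2.imwrite(f"pics/{n}0.png",d["img"][:,:,::-1]);np.savez(f"{n}0.npz",**d)
    print(n,d["mtx"].tolist(),d["k1"],np.round(d["world_to_cam"],3).tolist())
s=manip.get_state();print(s)
E
```

```text
scene [[365.0661740783355, 0.0, 252.97335820944403], [0.0, 365.0661740783355, 188.58636634629548], [0.0, 0.0, 1.0]] 0.006523484335795352 [[0.984, 0.177, 0.007, -0.459], [0.111, -0.582, -0.805, -0.055], [-0.139, 0.793, -0.593, 1.096], [0.0, 0.0, 0.0, 1.0]]
top [[460.575182418095, 0.0, 252.2582591823094], [0.0, 460.575182418095, 198.58464402041557], [0.0, 0.0, 1.0]] -0.041345223629419045 [[0.009, -1.0, 0.015, -0.15], [-0.997, -0.01, -0.082, 0.481], [0.082, -0.015, -0.997, 0.922], [0.0, 0.0, 0.0, 1.0]]
{'clock': 0.1, 'qpos': array([-1.35601006e+00,  2.76571598e-01,  1.50598948e+00,  1.06274602e-05,
        1.36067501e+00, -1.20987728e-01]), 'qd': array([ 1.38117267e-03,  1.36404652e-04, -3.65083660e-03, -3.20074726e-05,
        1.38555078e-03,  1.28761377e-03]), 'effort': array([ 9.80755249e-04, -4.17699766e+01, -2.46405905e+01, -2.89942882e-04,
        5.80569991e-03,  2.00626971e-06]), 'position': array([ 0.18937143, -0.54244635,  0.23051026]), 'ee_rot': array([-8.21060400e-04,  9.85939902e-01,  1.67098276e-01, -3.33337251e-05]), 'contact_force': array([-0.05128353,  0.18777696, -0.40654415]), 'moment': array([0.0327058 , 0.03569753, 0.04974636]), 'gripper_force': 0.0, 'width': 0.08533508435255648}
```

View pics/top0.png

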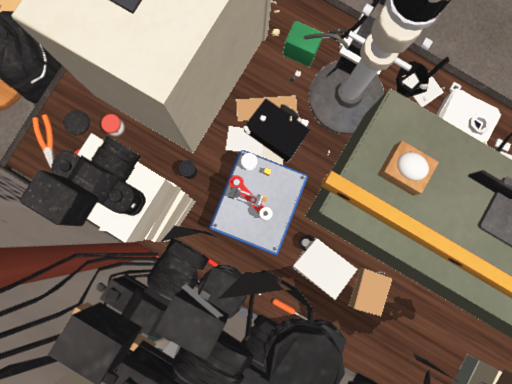

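View pics/scene0.png

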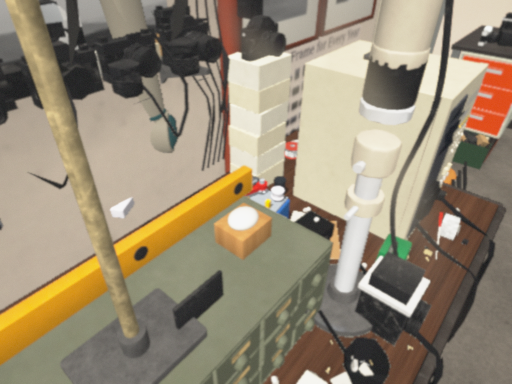

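```bash
python3 - <<'E'
import cv2
i=cv2.imread("pics/top0.png")[140:265,170:335]
cv2.imwrite("pics/crop.png",cv2.resize(i,None,fx=4.6,fy=4.6,interpolation=cv2.INTER_CUBIC))
E
```

```text
(no output)
```

View pics/crop.png

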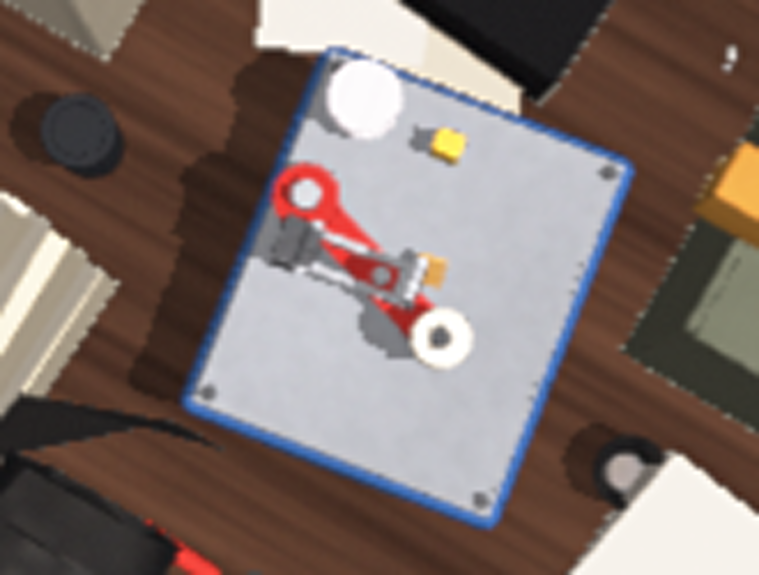

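```bash
cat > h.py <<'E'
import numpy as np,cv2
from scipy.optimize import least_squares
from scipy.spatial.transform import Rotation as R
from rig import manip
def proj(P,W,K,k1):
    c=np.asarray(P)@W[:3,:3].T+W[:3,3]; s=c[:,:2]/c[:,2:]
    s=s*(1+k1*(s**2).sum(1,keepdims=True)); return s*[K[0,0],K[1,1]]+K[:2,2]
def u2w(p,u):
    p=np.atleast_2d(p); c,s=np.cos(p_yaw:=u[2]),np.sin(u[2])
    return np.c_[u[0]+c*p[:,0]-s*p[:,1],u[1]+s*p[:,0]+c*p[:,1],p[:,2]]
def rol(th=0):
    a=-np.pi/2-0.45+th; return np.array([.015+.08*np.cos(a),.052+.08*np.sin(a),.126])
E
python3 - <<'E'
from h import *
d=np.load("top0.npz")
M=np.array([[85,72,76],[85,-72,76],[-85,-72,76],[-85,72,76],[62,45,104],[15,52,98]])/1000
M=np.vstack([M,rol()])
c=np.array([[330,47],[633,160],[494,525],[185,405],[363,98],[306,193],[440,337]])
px=(c+.5)/4.6-.5+[170,140]
f=lambda u:(proj(u2w(M,u),d["world_to_cam"],d["mtx"],d["k1"])-px).ravel()
r=least_squares(f,[.45,-.1,-.4]);print(r.x,r.fun.reshape(-1,2).round(1).tolist())
u=r.x;np.save("u.npy",u)
for n,p in dict(hinge=[-.005,.043,.11],tab=[-.005,-.003,.155],roller=rol(),r06=rol(.7)).items():print(n,u2w(p,u).round(4))
print(R.from_quat([9.85939902e-01,1.67e-01,0,-8e-4]).as_matrix().round(3))
d=manip.get_image("wrist");print(d["T_tool_cam"].round(4).tolist(),d["mtx"].tolist(),d["k1"])
E
```

```text
[ 0.47341758 -0.15692109 -0.36250795] [[-1.3, -2.9], [1.9, -0.7], [0.7, 2.1], [-2.2, 0.8], [0.2, -0.5], [0.1, 1.0], [0.6, 0.0]]
hinge [[ 0.484  -0.1149  0.11  ]]
tab [[ 0.4677 -0.158   0.155 ]]
roller [[ 0.4478 -0.1686  0.126 ]]
r06 [[ 0.4969 -0.1931  0.126 ]]
[[ 0.944  0.329 -0.   ]
 [ 0.329 -0.944  0.002]
 [ 0.    -0.002 -1.   ]]
[[0.0006, -0.9446, -0.3281, 0.0852], [1.0, 0.0006, 0.0, 0.0001], [0.0002, -0.3281, 0.9446, -0.143], [0.0, 0.0, 0.0, 1.0]] [[274.1855945693855, 0.0, 255.7687953201832], [0.0, 274.1855945693855, 190.9619579486238], [0.0, 0.0, 1.0]] -0.06372062143037784
```

```bash
cat >> h.py <<'E'
def go(p,yaw=None):
    "shares needed from the present pose to reach unit-frame TCP p (m), tool down with tool x along unit x"
    u=np.load("u.npy"); s=manip.get_state(); w,x,y,z=s["ee_rot"]; T=R.from_quat([x,y,z,w])
    w2=u2w(p,u)[0]; d=T.inv().apply(w2-s["position"])/.25
    G=R.from_euler("z",u[2])*R.from_euler("x",np.pi)
    print("t",round(s["clock"],2),"unit pos",cur(u,s).round(4),"shift",d.round(3),"turn",((T.inv()*G).as_rotvec()/(np.pi/2)).round(3),"F",s["contact_force"].round(1))
def cur(u,s):
    d=s["position"][:2]-u[:2]; c,n=np.cos(u[2]),np.sin(u[2]); return np.array([c*d[0]+n*d[1],-n*d[0]+c*d[1],s["position"][2]])
E
python3 -m jog '[{"dz":-0.2,"grip":-1},{"dz":-0.4,"grip":-1},{"dz":-0.6,"grip":-1},{"dz":-0.76,"grip":-1},{"dz":-0.88,"grip":-1}]'
python3 -c "
from h import *
go([-.005,-.035,.43])"
```

```text
t 0.15 unit pos [-0.1289 -0.4612  0.2306] shift [ 1.476 -0.988 -0.796] turn [-0.001  0.     0.445] F [ 0.1 -0.1  0.4]schema error: expected keys dx, dy, dz, ax, ay, az, grip
```

```bash
python3 -m jog '[{"dx":0,"dy":0,"dz":-0.16,"ax":0,"ay":0,"az":0,"grip":-1},{"dx":0,"dy":0,"dz":-0.32,"ax":0,"ay":0,"az":0,"grip":-1},{"dx":0,"dy":0,"dz":-0.48,"ax":0,"ay":0,"az":0,"grip":-1},{"dx":0,"dy":0,"dz":-0.64,"ax":0,"ay":0,"az":0,"grip":-1},{"dx":0,"dy":0,"dz":-0.8,"ax":0,"ay":0,"az":0,"grip":-1}]'
python3 -m jog '[{"dx":0.13,"dy":-0.09,"dz":0,"ax":0,"ay":0,"az":0.05,"grip":-1},{"dx":0.26,"dy":-0.18,"dz":0,"ax":0,"ay":0,"az":0.1,"grip":-1},{"dx":0.39,"dy":-0.27,"dz":0,"ax":0,"ay":0,"az":0.15,"grip":-1},{"dx":0.52,"dy":-0.36,"dz":0,"ax":0,"ay":0,"az":0.2,"grip":-1},{"dx":0.65,"dy":-0.45,"dz":0,"ax":0,"ay":0,"az":0.25,"grip":-1}]'
python3 -c "
from h import *
go([-.005,-.035,.43])"
```

```text
clock: 0.57
position: [0.1894, -0.5423, 0.433]
ee_rot: [-0.0, 0.986, 0.167, -0.0]
contact_force: [0.1, -0.8, 0.3]
width: 0.0256
gripper_force: 0.0
clock: 0.98
position: [0.3064, -0.3815, 0.4311]
ee_rot: [-0.0, 1.0, -0.031, 0.0]
contact_force: [1.6, 0.4, 0.7]
width: 0.0006
gripper_force: 0.0
t 0.98 unit pos [-0.0765 -0.2692  0.4311] shift [ 0.551 -0.81   0.005] turn [-0.    -0.     0.192] F [1.6 0.4 0.7]
```

```bash
python3 -m jog '[{"dx":0.08,"dy":-0.12,"dz":0,"ax":0,"ay":0,"az":0.04,"grip":-1},{"dx":0.16,"dy":-0.24,"dz":0,"ax":0,"ay":0,"az":0.08,"grip":-1},{"dx":0.24,"dy":-0.36,"dz":0,"ax":0,"ay":0,"az":0.12,"grip":-1},{"dx":0.32,"dy":-0.48,"dz":0,"ax":0,"ay":0,"az":0.16,"grip":-1},{"dx":0.4,"dy":-0.6,"dz":0,"ax":0,"ay":0,"az":0.19,"grip":-1}]'
python3 -c "
from h import *
go([-.005,-.035,.25])"
```

```text
clock: 1.4
position: [0.4148, -0.2373, 0.4312]
ee_rot: [-0.0, 0.984, -0.178, -0.0]
contact_force: [1.1, -0.3, -0.3]
width: 0.0002
gripper_force: 0.0
t 1.4 unit pos [-0.0263 -0.096   0.4312] shift [ 0.086 -0.244  0.725] turn [0.    0.    0.003] F [ 1.1 -0.3 -0.3]
```

```bash
python3 -m jog '[{"dx":0.08,"dy":-0.15,"dz":0,"ax":0,"ay":0,"az":0,"grip":-1},{"dx":0.08,"dy":-0.21,"dz":0.15,"ax":0,"ay":0,"az":0,"grip":-1},{"dx":0.08,"dy":-0.21,"dz":0.3,"ax":0,"ay":0,"az":0,"grip":-1},{"dx":0.08,"dy":-0.21,"dz":0.45,"ax":0,"ay":0,"az":0,"grip":-1},{"dx":0.08,"dy":-0.21,"dz":0.55,"ax":0,"ay":0,"az":0,"grip":-1}]'
python3 - <<'E'
from h import *
go([-.005,-.033,.138])
s=manip.get_state();d=manip.get_image("wrist");cv2.imwrite("pics/w1.png",d["img"][:,:,::-1])
w,x,y,z=s["ee_rot"];T=np.eye(4);T[:3,:3]=R.from_quat([x,y,z,w]).as_matrix();T[:3,3]=s["position"]
np.savez("w1.npz",W=np.linalg.inv(T@d["T_tool_cam"]),mtx=d["mtx"],k1=d["k1"])
E
```

```text
clock: 1.82
position: [0.4499, -0.1951, 0.2901]
ee_rot: [-0.001, 0.984, -0.176, -0.002]
contact_force: [0.4, 0.1, 0.1]
width: -0.0
gripper_force: 0.0
t 1.82 unit pos [-0.0084 -0.0441  0.2901] shift [ 0.017 -0.044  0.609] turn [-0.     0.003  0.006] F [0.4 0.1 0.1]
```

View pics/w1.png

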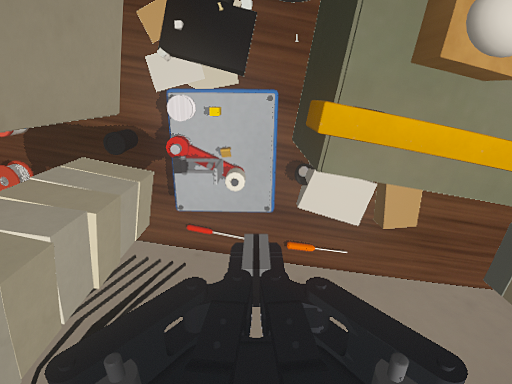

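```bash
python3 - <<'E'
from h import *
a=np.load("w1.npz");u=np.load("u.npy")
M=np.array([[85,72,76],[85,-72,76],[-85,-72,76],[-85,72,76],[62,45,104],[15,52,98]])/1000
M=np.vstack([M,rol()])
px=np.array([[167,90],[278,90],[273,211],[178,212],[182,107],[176,147],[235,181]])
f=lambda u:(proj(u2w(M,u),a["W"],a["mtx"],a["k1"])-px).ravel()
print(f(u).reshape(-1,2).round(1).tolist())
r=least_squares(f,u);print(u,r.x,r.fun.reshape(-1,2).round(1).tolist())
E
```

```text
[[-4.0, -1.5], [1.5, -1.1], [2.1, 4.4], [-3.5, 2.3], [-2.0, 1.6], [2.4, 0.8], [0.5, 1.0]]
[ 0.47341758 -0.15692109 -0.36250795] [ 0.4741707  -0.1577806  -0.36344992] [[-3.6, -2.4], [2.0, -1.9], [2.5, 3.8], [-3.3, 1.6], [-1.6, 0.7], [2.8, -0.1], [0.9, 0.2]]
```

```bash
python3 -m jog '[{"dx":0.01,"dy":-0.03,"dz":0.14,"ax":0,"ay":0,"az":0,"grip":-1},{"dx":0.01,"dy":-0.03,"dz":0.28,"ax":0,"ay":0,"az":0,"grip":-1},{"dx":0.01,"dy":-0.03,"dz":0.42,"ax":0,"ay":0,"az":0,"grip":-1},{"dx":0.01,"dy":-0.03,"dz":0.52,"ax":0,"ay":0,"az":0,"grip":-1},{"dx":0.01,"dy":-0.03,"dz":0.57,"ax":0,"ay":0,"az":0,"grip":-1}]'
python3 -m jog '[{"dx":0,"dy":0,"dz":0.02,"ax":0,"ay":0,"az":0,"grip":-1},{"dx":0,"dy":0,"dz":0.02,"ax":0,"ay":0,"az":0,"grip":-1}]'
python3 - <<'E'
from h import *
go([-.005,-.0,.138])
for n in("wrist","top"):
    cv2.imwrite(f"pics/{n}2.png",manip.get_image(n)["img"][:,:,::-1])
a=cv2.resize(cv2.imread("pics/wrist2.png")[60:300,140:380],(400,400),interpolation=cv2.INTER_CUBIC)
b=cv2.resize(cv2.imread("pics/top2.png")[130:260,190:320],(400,400),interpolation=cv2.INTER_CUBIC)
cv2.imwrite("pics/c2.png",np.hstack([a,b]))
E
```

```text
clock: 2.28
position: [0.4546, -0.1898, 0.1487]
ee_rot: [-0.001, 0.984, -0.177, -0.002]
contact_force: [-0.6, 1.3, 1.1]
width: 0.0001
gripper_force: 0.0
clock: 2.45
position: [0.456, -0.1907, 0.1459]
ee_rot: [-0.0, 0.984, -0.177, -0.001]
contact_force: [-0.2, 0.2, -0.4]
width: 0.0002
gripper_force: 0.0
t 2.45 unit pos [-0.0043 -0.0377  0.1459] shift [-0.002 -0.151  0.032] turn [-0.     0.001  0.004] F [-0.2  0.2 -0.4]
```

View pics/c2.png

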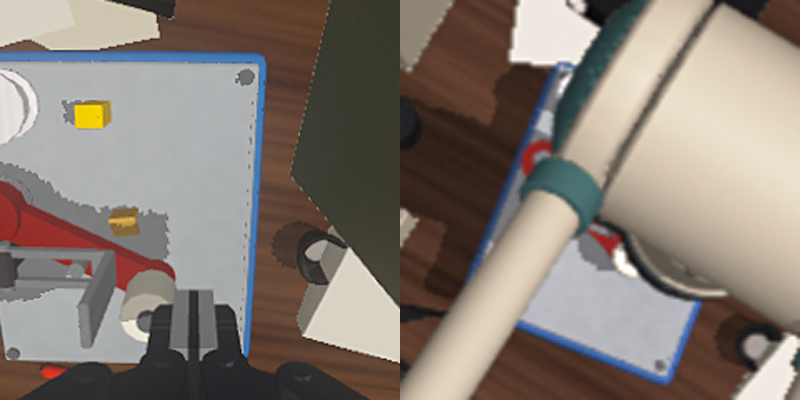

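```bash
python3 -m jog '[{"dx":0,"dy":0,"dz":0.03,"ax":0,"ay":0,"az":0,"grip":-1},{"dx":0,"dy":-0.03,"dz":0.03,"ax":0,"ay":0,"az":0,"grip":-1},{"dx":0,"dy":-0.06,"dz":0.03,"ax":0,"ay":0,"az":0,"grip":-1},{"dx":0,"dy":-0.09,"dz":0.03,"ax":0,"ay":0,"az":0,"grip":-1},{"dx":0,"dy":-0.12,"dz":0.03,"ax":0,"ay":0,"az":0,"grip":-1}]'
python3 -m jog '[{"dx":0,"dy":-0.03,"dz":0,"ax":0,"ay":0,"az":0,"grip":-1},{"dx":0,"dy":-0.06,"dz":0,"ax":0,"ay":0,"az":0,"grip":-1},{"dx":0,"dy":-0.09,"dz":0,"ax":0,"ay":0,"az":0,"grip":-1},{"dx":0,"dy":-0.09,"dz":0,"ax":0,"ay":0,"az":0,"grip":-1}]'
python3 - <<'E'
from h import *
go([-.005,.032,.138])
cv2.imwrite("pics/w3.png",cv2.resize(manip.get_image("wrist")["img"][60:300,100:400,::-1],(600,480),interpolation=cv2.INTER_CUBIC))
E
```

```text
clock: 2.97
position: [0.4666, -0.1658, 0.1406]
ee_rot: [0.005, 0.985, -0.175, 0.001]
contact_force: [-11.8, -19.4, 22.5]
width: -0.0004
gripper_force: 13.1
clock: 3.3
position: [0.4736, -0.1542, 0.1491]
ee_rot: [0.015, 0.985, -0.172, 0.003]
contact_force: [-25.8, -26.5, 55.3]
width: -0.0003
gripper_force: 27.8
t 3.3 unit pos [-0.0008  0.0026  0.1491] shift [-0.015 -0.119  0.041] turn [ 0.018 -0.007  0.01 ] F [-25.8 -26.5  55.3]
```

View pics/w3.png

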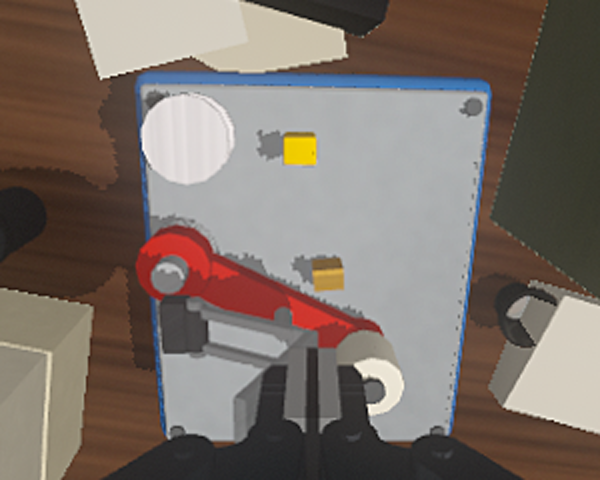

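```bash
python3 -m jog '[{"dx":0,"dy":0.06,"dz":-0.05,"ax":0,"ay":0,"az":0,"grip":-1},{"dx":0,"dy":0.06,"dz":-0.1,"ax":0,"ay":0,"az":0,"grip":-1},{"dx":0,"dy":0.06,"dz":-0.1,"ax":0,"ay":0,"az":0,"grip":-1},{"dx":0,"dy":0.03,"dz":-0.1,"ax":0,"ay":0,"az":0,"grip":-1},{"dx":0,"dy":0,"dz":-0.1,"ax":0,"ay":0,"az":0,"grip":-1}]'
python3 -m jog '[{"dx":0,"dy":-0.02,"dz":0,"ax":0,"ay":0,"az":0,"grip":-1},{"dx":0,"dy":-0.04,"dz":0,"ax":0,"ay":0,"az":0,"grip":-1},{"dx":0,"dy":-0.06,"dz":0,"ax":0,"ay":0,"az":0,"grip":-1},{"dx":0,"dy":-0.06,"dz":0,"ax":0,"ay":0,"az":0,"grip":-1}]'
python3 - <<'E'
from h import *
go([-.005,.032,.163])
E
```

```text
clock: 3.77
position: [0.4746, -0.1409, 0.1637]
ee_rot: [0.0, 0.984, -0.177, 0.0]
contact_force: [-1.5, -2.2, 6.9]
width: -0.0001
gripper_force: 3.2
clock: 4.1
position: [0.4805, -0.1265, 0.1662]
ee_rot: [0.001, 0.984, -0.175, 0.001]
contact_force: [-5.0, -1.2, 20.9]
width: 0.0002
gripper_force: 8.8
t 4.1 unit pos [-0.0041  0.031   0.1662] shift [-0.003 -0.004  0.013] turn [ 0.001 -0.001  0.006] F [-5.  -1.2 20.9]
```

```bash
python3 -m jog '[{"dx":0,"dy":0.08,"dz":-0.02,"ax":0,"ay":0,"az":0,"grip":-1},{"dx":0,"dy":0.16,"dz":-0.02,"ax":0,"ay":0,"az":0,"grip":-1},{"dx":0,"dy":0.18,"dz":0.05,"ax":0,"ay":0,"az":0,"grip":-1},{"dx":0,"dy":0.18,"dz":0.11,"ax":0,"ay":0,"az":0,"grip":-1},{"dx":0,"dy":0.18,"dz":0.11,"ax":0,"ay":0,"az":0,"grip":-1}]'
python3 -m jog '[{"dx":0,"dy":-0.04,"dz":0,"ax":0,"ay":0,"az":0,"grip":-1},{"dx":0,"dy":-0.08,"dz":0,"ax":0,"ay":0,"az":0,"grip":-1},{"dx":0,"dy":-0.11,"dz":0,"ax":0,"ay":0,"az":0,"grip":-1},{"dx":0,"dy":-0.14,"dz":0,"ax":0,"ay":0,"az":0,"grip":-1},{"dx":0,"dy":-0.16,"dz":0,"ax":0,"ay":0,"az":0,"grip":-1}]'
python3 - <<'E'
from h import *
go([-.005,.032,.138])
cv2.imwrite("pics/w4.png",cv2.resize(manip.get_image("wrist")["img"][60:300,100:400,::-1],(600,480),interpolation=cv2.INTER_CUBIC))
E
```

```text
clock: 4.52
position: [0.4617, -0.1671, 0.1326]
ee_rot: [-0.002, 0.984, -0.177, -0.004]
contact_force: [-0.2, -0.2, -1.0]
width: 0.0001
gripper_force: 0.0
clock: 4.93
position: [0.479, -0.1303, 0.137]
ee_rot: [-0.0, 0.984, -0.176, 0.001]
contact_force: [0.0, -0.5, 0.2]
width: -0.0001
gripper_force: 0.3
t 4.93 unit pos [-0.0042  0.0269  0.137 ] shift [-0.003 -0.021 -0.004] turn [-0.001 -0.001  0.005] F [ 0.  -0.5  0.2]
```

View pics/w4.png

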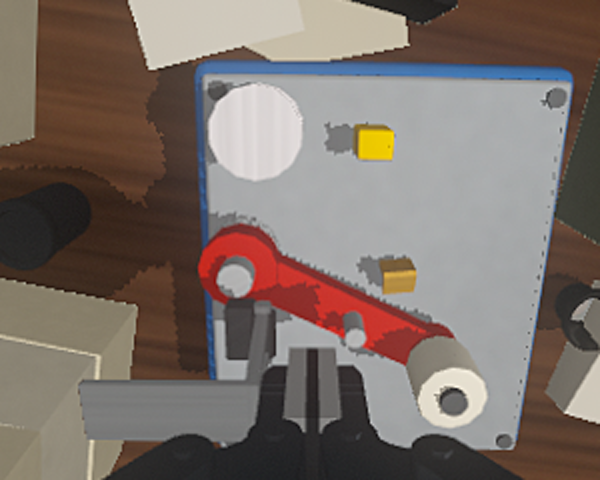

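```bash
python3 -m jog '[{"dx":0,"dy":-0.02,"dz":0,"ax":0,"ay":0,"az":0,"grip":-1},{"dx":0,"dy":-0.04,"dz":0,"ax":0,"ay":0,"az":0,"grip":-1},{"dx":0,"dy":-0.04,"dz":0,"ax":0,"ay":0,"az":0,"grip":-1},{"dx":0,"dy":0.04,"dz":-0.02,"ax":0,"ay":0,"az":0,"grip":-1},{"dx":0,"dy":0.14,"dz":-0.06,"ax":0,"ay":0,"az":0,"grip":-1}]'
python3 -m jog '[{"dx":-0.06,"dy":0.05,"dz":0,"ax":0,"ay":0,"az":0,"grip":-1},{"dx":-0.16,"dy":0.06,"dz":0,"ax":0,"ay":0,"az":0,"grip":-1},{"dx":-0.22,"dy":0.06,"dz":0,"ax":0,"ay":0,"az":0,"grip":-1},{"dx":-0.22,"dy":0.06,"dz":0.05,"ax":0,"ay":0,"az":0,"grip":-1},{"dx":-0.22,"dy":0.06,"dz":0.05,"ax":0,"ay":0,"az":0,"grip":-1}]'
python3 - <<'E'
from h import *
go([-.058,-.022,.107])
cv2.imwrite("pics/w5.png",manip.get_image("wrist")["img"][:,:,::-1])
E
```

```text
clock: 5.4
position: [0.465, -0.1634, 0.1502]
ee_rot: [-0.001, 0.985, -0.175, -0.001]
contact_force: [1.2, -1.0, -0.7]
width: -0.0004
gripper_force: 0.0
clock: 5.82
position: [0.4069, -0.1589, 0.1375]
ee_rot: [-0.001, 0.984, -0.177, -0.002]
contact_force: [0.6, 0.1, 0.1]
width: -0.0003
gripper_force: 0.0
t 5.82 unit pos [-0.0615 -0.0255  0.1375] shift [ 0.014 -0.014  0.122] turn [-0.     0.002  0.004] F [0.6 0.1 0.1]
```

View pics/w5.png

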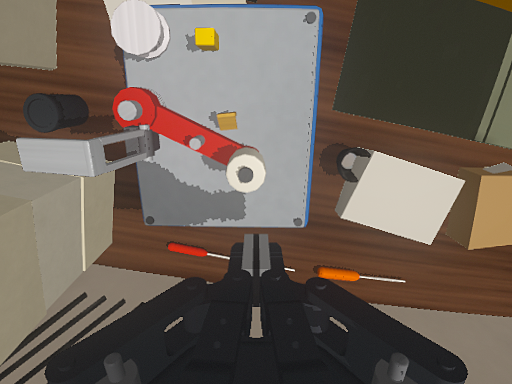

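```bash
python3 -m jog '[{"dx":0,"dy":0,"dz":0.06,"ax":0,"ay":0,"az":0,"grip":-1},{"dx":0,"dy":0,"dz":0.12,"ax":0,"ay":0,"az":0,"grip":-1},{"dx":0.04,"dy":0,"dz":0.12,"ax":0,"ay":0,"az":0,"grip":-1},{"dx":0.08,"dy":0,"dz":0.12,"ax":0,"ay":0,"az":0,"grip":-1},{"dx":0.12,"dy":0,"dz":0.12,"ax":0,"ay":0,"az":0,"grip":-1}]'
python3 -m jog '[{"dx":0.03,"dy":0,"dz":0,"ax":0,"ay":0,"az":0,"grip":-1},{"dx":0.06,"dy":0,"dz":0,"ax":0,"ay":0,"az":0,"grip":-1},{"dx":0.09,"dy":0,"dz":0,"ax":0,"ay":0,"az":0,"grip":-1},{"dx":0.12,"dy":0,"dz":0,"ax":0,"ay":0,"az":0,"grip":-1},{"dx":0.12,"dy":0,"dz":0,"ax":0,"ay":0,"az":0,"grip":-1}]'
python3 -c "
from h import *
go([.018,-.024,.107])"
```

```text
clock: 6.28
position: [0.4337, -0.1707, 0.1083]
ee_rot: [0.001, 0.984, -0.175, -0.005]
contact_force: [-16.6, -4.1, 1.4]
width: 0.0001
gripper_force: 6.9
clock: 6.7
position: [0.4627, -0.1815, 0.1081]
ee_rot: [0.001, 0.984, -0.176, -0.005]
contact_force: [-8.6, -2.2, -1.1]
width: -0.0001
gripper_force: 3.7
t 6.7 unit pos [-0.0013 -0.0268  0.1081] shift [ 0.077 -0.011  0.004] turn [0.002 0.006 0.006] F [-8.6 -2.2 -1.1]
```

```bash
python3 -m jog '[{"dx":0.02,"dy":-0.01,"dz":0,"ax":0,"ay":0,"az":0,"grip":-1},{"dx":0.04,"dy":-0.01,"dz":0,"ax":0,"ay":0,"az":0,"grip":-1},{"dx":0.06,"dy":-0.01,"dz":0,"ax":0,"ay":0,"az":0,"grip":-1},{"dx":0.07,"dy":-0.01,"dz":0,"ax":0,"ay":0,"az":0,"grip":-1},{"dx":0.07,"dy":-0.01,"dz":0,"ax":0,"ay":0,"az":0,"grip":-1}]'
python3 - <<'E'
from h import *
go([.018,-.024,.107])
cv2.imwrite("pics/w6.png",manip.get_image("wrist")["img"][:,:,::-1])
E
```

```text
clock: 7.12
position: [0.4792, -0.184, 0.1083]
ee_rot: [-0.0, 0.984, -0.176, -0.005]
contact_force: [-11.0, -0.1, 0.3]
width: 0.0003
gripper_force: 4.9
t 7.12 unit pos [ 0.015  -0.0233  0.1083] shift [0.012 0.003 0.005] turn [0.001 0.007 0.005] F [-11.   -0.1   0.3]
```

View pics/w6.png

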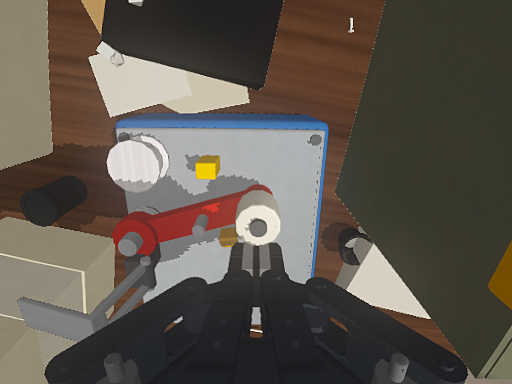

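```bash
python3 - <<'E'
from h import *
u=np.load("u.npy");s=manip.get_state();d=manip.get_image("wrist")
w,x,y,z=s["ee_rot"];T=np.eye(4);T[:3,:3]=R.from_quat([x,y,z,w]).as_matrix();T[:3,3]=s["position"]
W=np.linalg.inv(T@d["T_tool_cam"]);P=lambda p:proj(u2w(p,u),W,d["mtx"],d["k1"]).round(0).tolist()
print("pivot",P([.015,.052,.1]),s["clock"])
for t in(.6,.7,.8,.9):print(t,P(rol(t)+[0,0,.003]))
for t in(1.2,1.4,1.6,1.8,2):
    c,n=np.cos(t),np.sin(t);E=np.array([-.046*c,.046*n]);F=E+.045*np.array([n,c])
    print(t,"elbow",P([-.005,.043+E[0],.11+E[1]]),"tabend",P([-.0135,.043+F[0],.11+F[1]]),P([.0035,.043+F[0],.11+F[1]]))
E
```

```text
pivot [[137.0, 238.0]] 7.1667
0.6 [[264.0, 248.0]]
0.7 [[261.0, 234.0]]
0.8 [[256.0, 220.0]]
0.9 [[250.0, 207.0]]
1.2 elbow [[152.0, 331.0]] tabend [[53.0, 368.0]] [[41.0, 341.0]]
1.4 elbow [[132.0, 334.0]] tabend [[39.0, 355.0]] [[28.0, 328.0]]
1.6 elbow [[113.0, 334.0]] tabend [[32.0, 339.0]] [[22.0, 314.0]]
1.8 elbow [[95.0, 331.0]] tabend [[32.0, 324.0]] [[22.0, 299.0]]
2 elbow [[82.0, 326.0]] tabend [[36.0, 308.0]] [[28.0, 284.0]]
```

```bash
python3 -m jog '[{"dx":0,"dy":0,"dz":0,"ax":0,"ay":0,"az":0,"grip":-1},{"dx":0,"dy":0,"dz":0,"ax":0,"ay":0,"az":0,"grip":-1},{"dx":0,"dy":0,"dz":0,"ax":0,"ay":0,"az":0,"grip":-1},{"dx":0,"dy":0,"dz":0,"ax":0,"ay":0,"az":0,"grip":-1}]' && python3 -c "
from rig import manip
print(manip.sign_off())"
```

```text
clock: 7.55
position: [0.4786, -0.1839, 0.1083]
ee_rot: [0.0, 0.984, -0.176, -0.005]
contact_force: [-10.0, 0.1, 1.1]
width: 0.0
gripper_force: 4.8
the job is handed in; nothing more can be done
None
```

I handed the job in at 7.6 s with the hasp flipped past upright (about 1.75 rad) and the robot still pressing the tensioner arm back at about 0.75 rad, clear of the pawl; both angles are read from the last wrist image, and the robot touched neither the film canister nor the loupe.

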